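Show the cook's helper what goes into the pot

TASK

Show the helper what goes into the pot by pointing: first point down at the onion, then at the spice jar with the red cap, then at the open mouth of the pot, each time with the fingertips straight above the middle and only a few centimetres over the top, staying there for about two seconds. Do not touch the jars, the vegetables or the pot, and travel well above them so that you do not point at any other jar or the garlic on the way. Finish still pointing at the pot, in the air above its rim.

Things in the scene. Friction and masses are not known exactly. Their poses are not given: they have to be found in the camera images.
- onion: brown onion, about 69 mm across, 74 mm tall to its stub; origin at the centre of its underside, z up. Loose, stands on the white worktop (5.5 mm below z = 0)
- onion_top (a point): top of the onion, above its middle, at the height of its stub
- red_jar: glass spice jar with a bright red cap, 45 mm across, 106 mm tall; origin at the centre of its underside, z up. Loose, stands on the white worktop (5.5 mm below z = 0)
- red_jar_top (a point): centre of the top of the red cap
- white_jar: glass spice jar with a white cap, 46 mm across, 97 mm tall; origin at the centre of its underside, z up. Loose, stands on the white worktop (5.5 mm below z = 0); bystander
- white_jar_top (a point): centre of the top of the white cap
- black_jar: glass spice jar with a black cap, 41 mm across, 105 mm tall; origin at the centre of its underside, z up. Loose, stands on the white worktop (5.5 mm below z = 0); bystander
- black_jar_top (a point): centre of the top of the black cap
- garlic: pale pinkish-white garlic bulb, about 56 mm across and tall; origin at the centre of its underside. Loose, on the white worktop; bystander
- garlic_top (a point): top of the garlic bulb, above its middle
- pot: open, empty stainless steel pot on the black hob glass (z = 0): 176 mm across the rim, 95 mm tall, 4 mm wall, loop handles with black grips at its own +y and -y sides (243 mm over the handles, 82 mm high); origin at the centre of its underside, z up. Loose. Wall cabinets and the hood hang behind the work: fronts at about x = 0.61, undersides 0.48 m (cabinets) and 0.62 m (hood) above the hob; keep forearm and wrist in front of them
- pot_mouth (a point): centre of the pot's mouth, at the height of the rim
Not all that is in view belongs to the job. What is shaped like the red_jar but orange is not meant.

How it is judged:
On the way, in this order (a step that is already met when the one before it is completed fails the run):
1. the fingers point at the onion from just above for 1.5 s (horizontal distance between the grasp point and onion_top below 0.025 m and z of the grasp point in the frame of onion_top between 0.005 and 0.085 m), for 1.5 s.
2. then at the red-capped jar for 1.5 s (horizontal distance between the grasp point and red_jar_top below 0.025 m and z of the grasp point in the frame of red_jar_top between 0.005 and 0.085 m), for 1.5 s.
3. then at the mouth of the pot for 1.5 s (horizontal distance between the grasp point and pot_mouth below 0.05 m and z of the grasp point in the frame of pot_mouth between 0.005 and 0.11 m), for 1.5 s.
At the end, for the whole second after the job is handed in: The grasp point is still within 50 mm of straight above the centre of the pot's mouth and 5 to 110 mm over its rim, and the onion, garlic, jars and pot have not moved by more than 12 mm (all of step 3 and distance of each of onion, red_jar, white_jar, black_jar, garlic, pot from where it was at the start of the episode below 0.012 m); the robot touches nothing.
It fails at once if the onion, the red-capped jar or the pot is touched, pushed or lifted (contact force between any of the fingers, the arm and onion above 0.5 N or distance of any of onion, red_jar, pot from where it was at the start of the episode above 0.012 m or contact force between any of the fingers, the arm and red_jar above 0.5 N or contact force between any of the fingers, the arm and pot above 0.5 N).
It fails at once if a bystander (white- or black-capped jar, garlic) is touched, pushed or lifted (contact force between any of the fingers, the arm and white_jar above 0.5 N or distance of any of white_jar, black_jar, garlic from where it was at the start of the episode above 0.012 m or contact force between any of the fingers, the arm and black_jar above 0.5 N or contact force between any of the fingers, the arm and garlic above 0.5 N).
It fails at once if the fingers point at the white-capped jar, the black-capped jar or the garlic (grasp point within 30 mm of straight above it and less than 85 mm over its top) ((horizontal distance between the grasp point and white_jar_top below 0.03 m and z of the grasp point in the frame of white_jar_top between -0.05 and 0.085 m) or (horizontal distance between the grasp point and black_jar_top below 0.03 m and z of the grasp point in the frame of black_jar_top between -0.05 and 0.085 m) or (horizontal distance between the grasp point and garlic_top below 0.03 m and z of the grasp point in the frame of garlic_top between -0.05 and 0.085 m)).
It also fails if it takes over 51 s, if anything falls off the work surface, if the arm or the gripper's body presses on something with over 40 N, if the wrist force passes 120 N, or if a joint passes its speed limit or range.

ROBOT

A 6-joint arm with a two-finger parallel gripper is mounted at the origin on a cart in front of the work surface, level with it; the furniture and walls round the work are solid. World frame = base frame: x ahead of the robot, y to its left, z up, the work surface at z = 0. Lengths are in m, angles in rad, forces in N, time in s.
With the tool pointing down it reaches from about 0.375 to 0.9 m from the base axis. Payload 3.1 kg.
Tool frame: the origin (TCP) lies at the very end of the fingers, on their centre line; the grasp point (between the pads) lies 19 mm behind it; z points along the fingers, y is the line along which they close (so a half turn about z gives the same grasp; the last joint's range is limited). The gripper opens to 85 mm and grips with 20 to 120 N. Pads are 22 mm wide; open, the fingers measure 114 mm over their backs; the gripper's body (76 mm by 85 mm) begins 54 mm behind the grasp point. The pads swing forward as they close: fully open they stand 13 mm farther back than shut.
Start: joints at [0.964, 0.527, 1.433, -0, 1.181, -0.178], TCP at [0.26, 0.568, 0.231] pointing down, gripper open.
Joint ranges: [-3.08, 3.08], [-0.75, 2.2], [0.22, 2.44], [-1.43, 4.57], [0, 2.65], [-2.85, 2.85]. Speed limits (rad/s): [2.79, 2.79, 3.14, 3.14, 3.14, 3.14].

INTERFACE

Orientations are given as a rotation vector (axis times angle).
In Python, from rig import arm gives the robot as it stands.
- The arm moves only by the shell command python3 -m creep 'ROWS' [FORCE]. ROWS is JSON, a list of rows, each a list of 3 entries, a list of its own where there are three numbers: the turn, a rotation vector about the tool's x, y, z in degrees, then the shift along the tool's x, y, z in units of 40 mm (1.0 is 40 mm), then the closure in counts, from 0 (fully open) to 255 (shut). In form: [[[wx, wy, wz], [tx, ty, tz], claw], ...]. A call has 1 to 5 rows; each row shifts and turns the commanded pose from where the row before left it, along the tool's axes as they then stand; what a row does not reach is not made up. A row lasts 1/12 s, in which the tool goes at most 41.7 mm and 7.16 degrees, less where a joint would pass 70% of its speed; a pose out of reach is approached as far as the arm can. A call is refused whole if a number of a shift passes 1 or a number of a turn 7.16, either way. A call with a gripper value outside its range is refused whole. The fingers move at their own pace and stop on an object; FORCE is the grip in N (left out, the last holds). Time passes only in rows, so rows that do not move let the fingers close. It gives the time, the measured TCP pose, the force, the opening and the grip force at its end, in the units of the state.
- arm.observe(): the state, without advancing time (a new reading comes with each control period).
- arm.camera(name): name is "scene" or "top" or "wrist"; returns (picture, depth): 384x512x3 uint8, red, green, blue; 384x512 float32, m along the optical axis (not along the pixel's ray), 0 where there is no reading.
- arm.camera_info(name): a dict with "K" (3x3 intrinsics, pixels), "world_from_camera" (4x4, takes a point from camera to world coordinates). Camera axes: x right, y down, z forward; pixel columns grow to the right and rows downward; lengths in m; the calibration is good to about 2 mm. The wrist camera is an equidistant fisheye: a pixel r from the principal point sees the ray r / f radians off the axis. A picture is of the moment at which its call begins: read the wrist's pose just before it. camera_info takes no time and is no camera call; for the wrist camera it gives the pose at the moment of the call.
- arm.finish_job(): hands the job in; it is judged then, once.
The state is a dict: "t": time; "q": joint angles; "joint_vel": joint speeds; "effort": joint torques, N m; "position": TCP position; "eef_rot": TCP orientation; "ft_force": force on the tool from outside, world axes, zero at the start; "torque": the same for the moment, N m; "grip_width": finger opening in m; "gripper_force": force on a finger pad.
Only numpy, scipy, OpenCV 4.12 (cv2) and the standard library are available. Lean on these libraries where they do the work, as an engineer would, in place of code of your own. Each camera call takes 0.05 s, during which the arm holds its last target. There are 200 camera calls.

## Working session

There is one attempt and no reset: what is moved stays moved. The work goes in short steps, Python scripts to look and compute and a shell command to move; the robot and the scene stay as the last step left them, time stands still between calls to the robot, and variables do not carry over. Pictures are saved under pics/ and viewed, at most 10 in all, crops included, and the job is handed in when it is done.

```bash
mkdir -p pics; ls
python3 - <<'E'
from rig import arm
import cv2,numpy as np
o=arm.observe();print(o['t'],o['position'],o['eef_rot'],o['grip_width'])
for n in('scene','top'):
    p,d=arm.camera(n);cv2.imwrite(f'pics/{n}.png',p[:,:,::-1]);np.savez(f'pics/{n}.npz',p=p,d=d,**{k:v for k,v in arm.camera_info(n).items() if k in('K','world_from_camera')})
E
```

```text
pics
0.0 [0.25942335 0.56781542 0.23032951] [-0.66827634 -3.06881388  0.00318078] 0.0852854609498625
```

View pics/top.png

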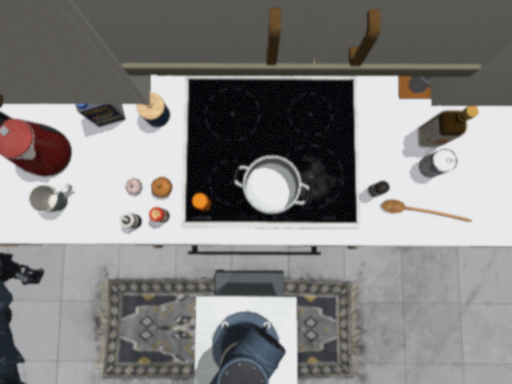

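View pics/scene.png

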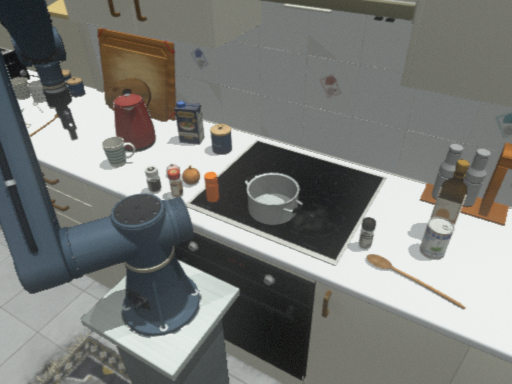

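The top view shows the onion at (162,187), red cap (158,215), garlic (134,186), white cap (131,221), orange decoy (201,202), pot (272,185) and black cap (378,188). The scene view agrees with this.

Run:
```python
import numpy as np,cv2
def load(n):
    z=np.load(f'pics/{n}.npz');K=z['K'];T=z['world_from_camera'];d=z['d']
    v,u=np.indices(d.shape);P=np.stack([(u-K[0,2])/K[0,0]*d,(v-K[1,2])/K[1,1]*d,d],-1)@T[:3,:3].T+T[:3,3]
    return z['p'],d,P,K,T
p,d,P,K,T=load('top');print(T[:3,3].round(3),K[0,0])
def ray(u,v,z):
    r=T[:3,:3]@np.array([(u-K[0,2])/K[0,0],(v-K[1,2])/K[1,1],1]);return T[:3,3]+r*(z-T[2,3])/r[2]
for n,u,v,h,H in(('onion',162,187,14,.0685),('red',158,215,12,.1005),('garlic',134,186,11,.0505),('white',131,221,12,.0915),('black',378,188,13,.0995),('orange',201,202,12,.1),('pot',272,185,36,.095)):
    W=P[v-h:v+h+1,u-h:u+h+1].reshape(-1,3);ok=(d[v-h:v+h+1,u-h:u+h+1]>0).ravel();zz=W[:,2]
    zt=np.percentile(zz[ok&(zz<.2)],98)
    s=ok&(zz>(zt-.015 if n!='pot' else .083))&(zz<.2)
    if n in('onion','garlic'): s=ok&(zz>.02)&(zz<.2)
    q=W[s];lo,hi=q.min(0),q.max(0)
    print(n,'ztop',zt.round(3),'mid',((lo+hi)/2)[:2].round(3),'mean',q.mean(0)[:2].round(3),'size',(hi-lo)[:2].round(3),len(q),'ray',ray(u,v,H)[:2].round(3))
# colour: red cap
hsv=cv2.cvtColor(p,cv2.COLOR_RGB2HSV)
for n,m,z in(('red',((hsv[...,0]<6)|(hsv[...,0]>172))&(hsv[...,1]>150),.1005),('brown',(hsv[...,0]>7)&(hsv[...,0]<20)&(hsv[...,1]>110),.03)):
    k,l,st,c=cv2.connectedComponentsWithStats(m.astype(np.uint8))
    for i in range(1,k):
        if st[i,4]>40: print(n,c[i].round(1),st[i],ray(*c[i],z).round(3))
```

```text
[ 0.33  -0.024  1.305] 403.4979365885831
onion ztop 0.058 mid [0.495 0.271] mean [0.492 0.269] size [0.067 0.065] 364 ray [0.487 0.26 ]
red ztop 0.104 mid [0.402 0.269] mean [0.403 0.269] size [0.041 0.042] 173 ray [0.399 0.262]
garlic ztop 0.042 mid [0.498 0.364] mean [0.496 0.361] size [0.055 0.052] 205 ray [0.492 0.352]
white ztop 0.096 mid [0.387 0.36 ] mean [0.386 0.359] size [0.043 0.044] 190 ray [0.381 0.345]
black ztop 0.104 mid [ 0.489 -0.41 ] mean [ 0.489 -0.41 ] size [0.04  0.041] 157 ray [ 0.484 -0.397]
orange ztop 0.11 mid [0.444 0.139] mean [0.444 0.138] size [0.043 0.045] 178 ray [0.439 0.134]
pot ztop 0.096 mid [ 0.497 -0.079] mean [ 0.503 -0.079] size [0.174 0.22 ] 439 ray [ 0.492 -0.079]
red [ 47.4 152.6] [  13  124   57   51 1404] [0.587 0.606 0.101]
brown [273.5  32.9] [268   8  12  56 485] [ 1.012 -0.086  0.03 ]
brown [366.8  37. ] [350  10  30  55 638] [ 0.999 -0.396  0.03 ]
brown [410.6  89. ] [399  75  32  23 390] [ 0.82  -0.534  0.03 ]
brown [455.9 120.4] [440 106  38  29 482] [ 0.716 -0.677  0.03 ]
brown [161.1 186.8] [152 178  19  19 282] [0.493 0.272 0.03 ]
brown [201.  201.4] [190 191  24  21 344] [0.447 0.144 0.03 ]
brown [393.2 206. ] [383 201  23  11 192] [ 0.436 -0.465  0.03 ]
brown [155.  213.4] [151 209  10  10  56] [0.408 0.289 0.03 ]
```

```bash
python3 -m creep '[[[0,0,0],[-0.3,-0.15,0],255],[[0,0,0],[-0.56,-0.29,0],255],[[0,0,0],[-0.56,-0.29,0],255],[[0,0,0],[-0.56,-0.29,0],255],[[0,0,0],[-0.56,-0.29,0],255]]'
python3 -m creep '[[[0,0,0],[-0.56,-0.29,0],255],[[0,0,0],[-0.56,-0.29,0],255],[[0,0,0],[-0.56,-0.29,0],255],[[0,0,0],[-0.56,-0.29,0],255],[[0,0,0],[-0.56,-0.29,0],255]]'
python3 -m creep '[[[0,0,0],[-0.56,-0.29,0],255],[[0,0,0],[-0.56,-0.29,0],255],[[0,0,0],[-0.56,-0.29,0],255],[[0,0,0],[-0.4,-0.2,0],255],[[0,0,0],[0,0,0],255]]'
cat > look.py <<'E'
import sys,numpy as np,cv2
from scipy.spatial.transform import Rotation as R
from rig import arm
G=np.array(eval(sys.argv[1]))
o=arm.observe();M=R.from_rotvec(o['eef_rot']).as_matrix();g=o['position']-.019*M[:,2]
print('t',round(o['t'],2),'tcp',o['position'].round(4),'w',round(o['grip_width'],3),'z',M[:,2].round(3),'shift to put TCP at goal (units)',(M.T@(G-o['position'])/.04).round(2))
if len(sys.argv)>2:
    I=arm.camera_info('wrist');p,d=arm.camera('wrist');cv2.imwrite(f'pics/{sys.argv[2]}.png',p[:,:,::-1])
    np.savez(f'pics/{sys.argv[2]}.npz',p=p,d=d,K=I['K'],T=I['world_from_camera'])
    T=I['world_from_camera'];c=T[:3,:3].T@(G-[0,0,.03]-T[:3,3]);th=np.arctan2(np.hypot(c[0],c[1]),c[2]);K=I['K']
    print('expected top px',K[:2,2]+K[0,0]*th*c[:2]/np.hypot(c[0],c[1]))
E
python3 look.py '[.494,.271,.10]' w1
```

```text
t: 0.52
position: [0.3312, 0.4766, 0.231]
eef_rot: [-0.668, -3.07, 0.002]
ft_force: [0.5, 0.3, 0.2]
grip_width: 0.0258
gripper_force: 0.0
t: 0.93
position: [0.4089, 0.3771, 0.2311]
eef_rot: [-0.669, -3.069, 0.001]
ft_force: [-1.0, 0.8, -0.8]
grip_width: -0.0001
gripper_force: 0.0
t: 1.35
position: [0.4685, 0.3022, 0.2312]
eef_rot: [0.674, 3.067, -0.002]
ft_force: [0.1, -1.1, -0.2]
grip_width: 0.0
gripper_force: 0.0
t 1.35 tcp [0.4685 0.3022 0.2312] w 0.0 z [ 0.001 -0.001 -1.   ] shift to put TCP at goal (units) [-0.9  -0.44  3.28]
expected top px [241.12111105 210.56571965]
```

View pics/w1.png

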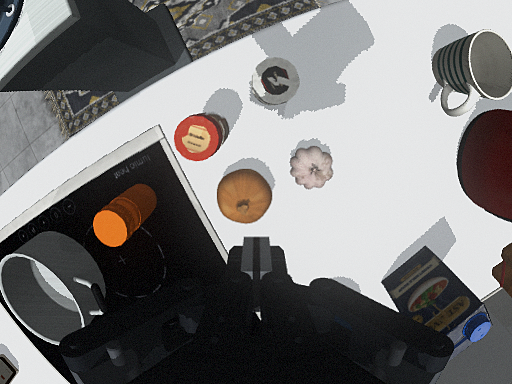

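The wrist view has the onion stub at (243,206), close to the expected (241,210). The red cap is at (198,137), white cap at (275,80), garlic at (312,168) and pot centre near (52,290). Next I'll cast rays through the cap and the stub as a cross-check.

```bash
cat > ray.py <<'E'
import sys,numpy as np
z=np.load(f'pics/{sys.argv[1]}.npz');K,T=z['K'],z['T']
for u,v,h in eval(sys.argv[2]):
    x=np.array([u-K[0,2],v-K[1,2]]);r=np.hypot(*x);th=r/K[0,0];c=np.r_[np.sin(th)*x/r,np.cos(th)];w=T[:3,:3]@c
    print((u,v),(T[:3,3]+w*(h-T[2,3])/w[2]).round(4),'depth there',z['d'][v,u])
E
python3 ray.py w1 '[(243,206,.0685),(198,137,.1005),(275,80,.0915),(52,288,.095)]'
python3 - <<'E'
import numpy as np,cv2
p=np.load('pics/w1.npz')['p'];h=cv2.cvtColor(p,cv2.COLOR_RGB2HSV)
m=(((h[...,0]<5)|(h[...,0]>172))&(h[...,1]>150)&(h[...,2]>130)).astype(np.uint8);m[:,300:]=0
c=max(cv2.findContours(m,0,2)[0],key=cv2.contourArea);print('red cap',cv2.fitEllipse(c))
E
```

```text
(243, 206) [0.4905 0.2749 0.0685] depth there 0.3263626
(198, 137) [0.4017 0.272  0.1005] depth there 0.2684639
(275, 80) [0.3839 0.3593 0.0915] depth there 0.26042056
(52, 288) [ 0.4816 -0.02    0.095 ] depth there 0.44028306
red cap ((195.84371948242188, 138.11444091796875), (42.967674255371094, 43.90810012817383), 144.23924255371094)
```

```bash
python3 -m creep '[[[0,0,0],[-0.3,-0.15,0],255],[[0,0,0],[-0.3,-0.15,0],255],[[0,0,0],[-0.3,-0.14,0],255],[[0,0,0],[0,0,0],255],[[0,0,0],[0,0,0],255]]'; python3 look.py '[.494,.271,.10]'
```

```text
t: 1.82
position: [0.492, 0.2742, 0.2313]
eef_rot: [-0.67, -3.069, -0.0]
ft_force: [0.3, 0.3, -0.2]
grip_width: 0.0001
gripper_force: 0.0
t 1.82 tcp [0.492  0.2742 0.2313] w 0.0 z [-0.  0. -1.] shift to put TCP at goal (units) [-0.08 -0.05  3.28]
```

```bash
python3 -m creep '[[[0,0,0],[0,0,0.4],255],[[0,0,0],[0,0,0.6],255],[[0,0,0],[0,0,0.6],255],[[0,0,0],[0,0,0.6],255],[[0,0,0],[0,0,0.5],255]]'
python3 -m creep '[[[0,0,0],[0,0,0.3],255],[[0,0,0],[0,0,0.1],255],[[0,0,0],[0,0,0],255],[[0,0,0],[0,0,0],255],[[0,0,0],[0,0,0],255]]'
python3 look.py '[.493,.272,.10]'
for i in 1 2 3 4; do python3 -m creep '[[[0,0,0],[0,0,0],255],[[0,0,0],[0,0,0],255],[[0,0,0],[0,0,0],255],[[0,0,0],[0,0,0],255],[[0,0,0],[0,0,0],255]]' | head -2; done
python3 look.py '[.402,.270,.20]' w2
```

```text
t: 2.23
position: [0.4905, 0.2751, 0.1219]
eef_rot: [-0.667, -3.069, 0.001]
ft_force: [0.1, -0.2, 0.1]
grip_width: 0.0001
gripper_force: 0.0
t: 2.65
position: [0.4922, 0.2752, 0.1084]
eef_rot: [0.668, 3.068, 0.002]
ft_force: [0.0, 0.0, 0.7]
grip_width: 0.0002
gripper_force: 0.0
t 2.65 tcp [0.4922 0.2752 0.1084] w 0.0 z [ 0.002  0.001 -1.   ] shift to put TCP at goal (units) [-0.05 -0.06  0.21]
t: 3.07
position: [0.4916, 0.2747, 0.1076]
t: 3.48
position: [0.4915, 0.2747, 0.1073]
t: 3.9
position: [0.4915, 0.2747, 0.1073]
t: 4.32
position: [0.4915, 0.2747, 0.1073]
t 4.32 tcp [0.4915 0.2747 0.1073] w -0.0 z [-0. -0. -1.] shift to put TCP at goal (units) [ 1.99 -1.04 -2.32]
expected top px [116.1604802  105.34335361]
```

View pics/w2.png

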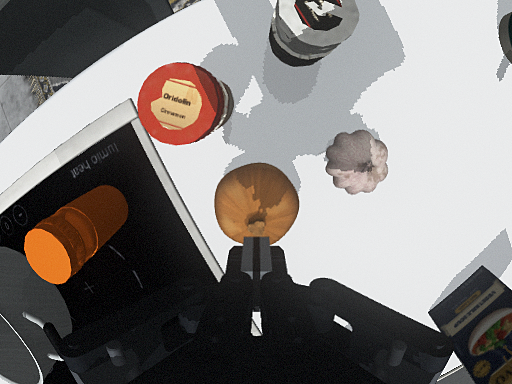

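The stub is at (257,222), right under the fingertips at (257,240). The red cap is at about (180,104). The onion dwell has already lasted about 2 s, so I'll hold a little longer, rise, and re-measure the cap from this view.

```bash
python3 ray.py w2 '[(257,222,.0685),(180,104,.1005)]'
python3 -m creep '[[[0,0,0],[0,0,0],255],[[0,0,0],[0,0,0],255],[[0,0,0],[0,0,-0.4],255],[[0,0,0],[0,0,-0.6],255],[[0,0,0],[0,0,-0.6],255]]' | head -2
python3 -m creep '[[[0,0,0],[0,0,-0.6],255],[[0,0,0],[0,0,-0.5],255],[[0,0,0],[0,0,-0.3],255],[[0,0,0],[0,0,0],255],[[0,0,0],[0,0,0],255]]' | head -2
python3 look.py '[.401,.271,.22]'
```

```text
(257, 222) [0.4896 0.2748 0.0685] depth there 0.19777048
(180, 104) [0.4031 0.2713 0.1005] depth there 0.14160712
t: 4.78
position: [0.4907, 0.2744, 0.1712]
t: 5.2
position: [0.4916, 0.2748, 0.2277]
t 5.2 tcp [0.4916 0.2748 0.2277] w -0.0 z [ 0.001  0.    -1.   ] shift to put TCP at goal (units) [ 2.02 -1.03  0.19]
```

```bash
python3 -m creep '[[[0,0,0],[0.4,-0.2,0],255],[[0,0,0],[0.5,-0.26,0],255],[[0,0,0],[0.5,-0.26,0],255],[[0,0,0],[0.4,-0.2,0],255],[[0,0,0],[0.2,-0.1,0],255]]' | head -2
python3 -m creep '[[[0,0,0],[0,0,0],255],[[0,0,0],[0,0,0],255],[[0,0,0],[0,0,0],255]]'
python3 look.py '[.402,.271,.135]' w3
python3 - <<'E'
import numpy as np,cv2
p=np.load('pics/w3.npz')['p'];h=cv2.cvtColor(p,cv2.COLOR_RGB2HSV)
m=(((h[...,0]<5)|(h[...,0]>172))&(h[...,1]>150)&(h[...,2]>130)).astype(np.uint8)
for c in cv2.findContours(m,0,2)[0]:
    if cv2.contourArea(c)>200: print('red',cv2.boundingRect(c),cv2.fitEllipse(c)[0])
E
```

```text
t: 5.62
position: [0.398, 0.27, 0.2256]
t: 5.87
position: [0.4031, 0.2711, 0.2272]
eef_rot: [0.668, 3.069, 0.001]
ft_force: [0.4, -1.2, -0.4]
grip_width: 0.0001
gripper_force: 0.0
t 5.87 tcp [0.4031 0.2711 0.2272] w 0.0 z [ 0.001  0.    -1.   ] shift to put TCP at goal (units) [ 0.03 -0.02  2.3 ]
expected top px [256.67080246 187.89104994]
red (233, 165, 45, 44) (254.9435577392578, 186.41448974609375)
```

The red cap's centre is at (255,186), against an expected (257,188). I'm aligned, so I'll go down.

```bash
python3 -m creep '[[[0,0,0],[0,0,0.3],255],[[0,0,0],[0,0,0.5],255],[[0,0,0],[0,0,0.5],255],[[0,0,0],[0,0,0.4],255],[[0,0,0],[0,0,0.3],255]]' |head -2
python3 -m creep '[[[0,0,0],[0,0,0.2],255],[[0,0,0],[0,0,0.1],255],[[0,0,0],[0,0,0],255],[[0,0,0],[0,0,0],255],[[0,0,0],[0,0,0],255]]' |head -2
for i in 1 2 3 4 5; do python3 -m creep '[[[0,0,0],[0,0,0],255],[[0,0,0],[0,0,0],255],[[0,0,0],[0,0,0],255],[[0,0,0],[0,0,0],255],[[0,0,0],[0,0,0],255]]' | head -2; done
python3 look.py '[.497,-.079,.22]' w4
```

```text
t: 6.33
position: [0.4026, 0.2707, 0.1458]
t: 6.75
position: [0.4025, 0.2711, 0.1359]
t: 7.17
position: [0.4018, 0.2709, 0.1355]
t: 7.58
position: [0.4018, 0.2708, 0.1353]
t: 8.0
position: [0.4018, 0.2709, 0.1353]
t: 8.42
position: [0.4017, 0.2708, 0.1353]
t: 8.83
position: [0.4017, 0.2708, 0.1353]
t 8.83 tcp [0.4017 0.2708 0.1353] w -0.0 z [-0. -0. -1.] shift to put TCP at goal (units) [-5.8  -6.96 -2.12]
expected top px [ 12.72988937 431.19120324]
```

View pics/w4.png

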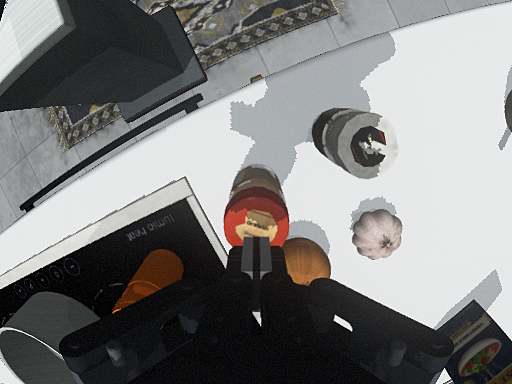

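The fingertips (257,240) sit above the red cap (256,220), and the 2 s dwell is done. Next I rise and cross to the pot.

```bash
python3 -m creep '[[[0,0,0],[0,0,-0.3],255],[[0,0,0],[0,0,-0.6],255],[[0,0,0],[0,0,-0.6],255],[[0,0,0],[0,0,-0.5],255],[[0,0,0],[0,0,-0.2],255]]' |head -2
python3 -m creep '[[[0,0,0],[-0.25,-0.3,0],255],[[0,0,0],[-0.45,-0.55,0],255],[[0,0,0],[-0.5,-0.6,0],255],[[0,0,0],[-0.5,-0.6,0],255],[[0,0,0],[-0.5,-0.6,0],255]]' |head -2
python3 -m creep '[[[0,0,0],[-0.5,-0.6,0],255],[[0,0,0],[-0.5,-0.6,0],255],[[0,0,0],[-0.5,-0.6,0],255],[[0,0,0],[-0.5,-0.6,0],255],[[0,0,0],[-0.4,-0.5,0],255]]' |head -2
python3 -m creep '[[[0,0,0],[-0.3,-0.3,0],255],[[0,0,0],[0,0,0],255],[[0,0,0],[0,0,0],255],[[0,0,0],[0,0,0],255]]'
python3 look.py '[.497,-.079,.14]' w5
```

```text
t: 9.3
position: [0.4031, 0.2714, 0.2259]
t: 9.72
position: [0.4374, 0.1367, 0.2228]
t: 10.13
position: [0.477, -0.0096, 0.2227]
t: 10.47
position: [0.4817, -0.0227, 0.2227]
eef_rot: [-0.668, -3.068, -0.001]
ft_force: [-1.0, 1.2, -0.4]
grip_width: -0.0
gripper_force: 0.0
t 10.47 tcp [ 0.4817 -0.0227  0.2227] w -0.0 z [-0.002  0.001 -1.   ] shift to put TCP at goal (units) [-0.94 -1.12  2.07]
expected top px [210.03975667 229.9510139 ]
```

View pics/w5.png

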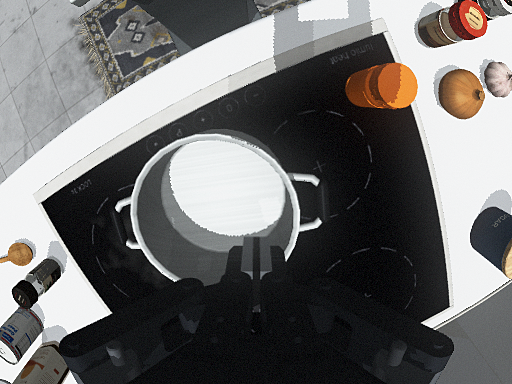

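The pot rim spans columns 131–300 with its top at row 132, so its centre is near (215,215).

```bash
python3 ray.py w5 '[(215,215,.095),(131,205,.095),(300,215,.095),(215,132,.095)]'
python3 -m creep '[[[0,0,0],[-0.3,-0.35,0],255],[[0,0,0],[-0.35,-0.4,0],255],[[0,0,0],[-0.25,-0.3,0],255],[[0,0,0],[0,0,0],255],[[0,0,0],[0,0,0],255]]' |head -2
python3 look.py '[.495,-.078,.14]'
```

```text
(215, 215) [ 0.4898 -0.0721  0.095 ] depth there 0.38473684
(131, 205) [ 0.4442 -0.1481  0.095 ] depth there 0.28652698
(300, 215) [0.5246 0.004  0.095 ] depth there 0.39198586
(215, 132) [ 0.4174 -0.0358  0.095 ] depth there 0.30453083
t: 10.93
position: [0.4976, -0.0757, 0.2231]
t 10.93 tcp [ 0.4976 -0.0757  0.2231] w -0.0 z [-0.001  0.001 -1.   ] shift to put TCP at goal (units) [ 0.03 -0.08  2.08]
```

```bash
python3 -m creep '[[[0,0,0],[0,0,0.3],255],[[0,0,0],[0,0,0.5],255],[[0,0,0],[0,0,0.5],255],[[0,0,0],[0,0,0.4],255],[[0,0,0],[0,0,0.3],255]]' |head -2
for i in 1 2 3 4 5 6 7; do python3 -m creep '[[[0,0,0],[0,0,0],255],[[0,0,0],[0,0,0],255],[[0,0,0],[0,0,0],255],[[0,0,0],[0,0,0],255],[[0,0,0],[0,0,0],255]]' | head -2; done
python3 look.py '[.495,-.077,.14]' && python3 -c "
from rig import arm
print(arm.finish_job())"
```

```text
t: 11.35
position: [0.4964, -0.0744, 0.142]
t: 11.77
position: [0.4985, -0.0765, 0.1443]
t: 12.18
position: [0.498, -0.0767, 0.1434]
t: 12.6
position: [0.498, -0.0766, 0.1433]
t: 13.02
position: [0.498, -0.0766, 0.1433]
t: 13.43
position: [0.498, -0.0766, 0.1433]
t: 13.85
position: [0.498, -0.0766, 0.1433]
t: 14.27
position: [0.498, -0.0766, 0.1433]
t 14.27 tcp [ 0.498  -0.0766  0.1433] w -0.0 z [-0. -0. -1.] shift to put TCP at goal (units) [ 0.06 -0.04  0.08]
the job is handed in; nothing more can be done
None
```

The arm pointed at the onion, the red-capped jar and the pot mouth for at least 2 s each, showed no sign of touching anything, and was handed in at 14.3 s with the grasp point still about 67 mm above the pot rim; no verdict was returned.

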